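# Pack the meeting-room kit box

### The job

Pack the meeting-room kit box: first lay the charger brick and the mains plug flat, each in the foam insert cut to its shape in the bottom of the box. Then set the lift-out tray level over them, fully down on the box's ledges, and last lay the remote control flat in its nest in the tray, the long space on the side of the grip bar without markers. Leave the sticky notes and the correction roller where they lie.

Things in the scene. Friction and masses are not known exactly. Their poses are not given: they have to be found in the camera images.
- charger_brick: Black laptop power brick, loose: a plain box 50 (its x) x 115 (its y) x 30 mm high, about 0.3 kg. Origin: centre of its underside; z up. Grasp across the 50 mm width. Goes into insert_long, either way round.
- plug: Black mains plug with brass pins, loose, lying on its side, 68 (x) x 46 (y) x 24 mm high, 0.09 kg. Body from x -14 to +34 mm, full 46 mm wide and 24 high; pins on to x -34. Origin: centre of the 68 x 46 footprint, on the underside; z up. Grasp the body across 46 mm, 10 mm to +x of the origin. Goes into insert_short, pins to either end.
- remote: White remote control with screen and keys, loose, lying flat: 145 (its x) x 45 (its y) x 18 mm high, 0.09 kg. Origin: centre of its underside; z up. Grasp across the 45 mm width. Goes into the tray's nest, either way round.
- tray: Grey tray, loose, 0.22 kg, 160 (x) x 178 (y), walls 22 mm. Origin: underside centre. Grip bar at x 0, y +15, near its centre of mass: 56 long in x, 12 thick in y, top 51 up. +y side: two markers, part of the tray. -y side: nest for the remote, centre x 0, y -37, floor 3 up, 151 (x) x 59 (y), 4 mm ribs open for fingers in the middle 58; 96 free in y between wall and bar.
- kit_box: Grey open box, fixed, 176 (its x) x 192 (its y) mm, walls and floor 4, rim 54 high. Origin: centre of underside, on the desk. Ledges 12 wide, tops 42 up, along both walls across x. The tray rests on them, underside 42 up, centred, x along the box's x, either way round, with 3 to 4 mm play each side. Inserts lie on the floor side by side at y -42 and +42, either order.
- insert_long: Black foam insert for the charger brick, fixed in the box, 134 (x) x 84 (y) mm. Origin: centre of its underside, 4 mm above the desk; axes as the box's. Centred recess, blue floor, 126 long in x, 62 wide in y, 6 deep, floor 3 mm above the origin; thumb notches to the recess floor in the middle 56 mm of both long sides.
- insert_short: Black foam insert for the plug, fixed in the box, 134 (x) x 84 (y) mm. Origin: centre of its underside, 4 mm above the desk; axes as the box's. Centred recess, blue floor, 78 long in y, 58 wide in x, 6 deep, floor 3 mm above the origin; thumb notches to the recess floor in the middle 56 mm of its -x and +x sides.
- sticky_cube: Block of coloured sticky notes, loose, 75 x 76 x 32 mm high. Origin: centre of its underside. Not part of the job: leave it.
- correction_roller: Blue correction-tape roller, loose, 39 (x) x 98 (y) x 16 mm high. Origin: centre of its underside. Not part of the job: leave it.
Things that resemble listed ones, but are neither listed nor needed, are in the scene too. Leave any turquoise look-alike of the tray alone. Several things look just like the plug: the one meant starts farthest to the robot's left.

How it is judged:
By the outcome, as a careful person would: the job done as asked, in the order asked, and still so for the second after the job is handed in, with the robot touching nothing.
It also fails if it takes over 115 s, if anything falls off the work surface, if the arm or the gripper's body presses on something with over 40 N, if the wrist force passes 120 N, or if a joint passes its speed limit or range.

### The arm

A 6-joint arm with a two-finger parallel gripper is mounted at the origin on the work surface; the furniture and walls round the work are solid. World frame = base frame: x ahead of the robot, y to its left, z up, the work surface at z = 0. Lengths are in m, angles in rad, forces in N, time in s.
With the tool pointing down it reaches from about 0.375 to 0.975 m from the base axis. Payload 3.8 kg.
Tool frame: the origin (TCP) lies midway between the tips of the shut fingers; the grasp point (between the pads) lies 19 mm behind it; z points along the fingers, y is the line along which they close (so a half turn about z gives the same grasp; the last joint's range is limited). The gripper opens to 85 mm and grips with 20 to 120 N. Pads are 22 mm wide; open, the fingers measure 114 mm over their backs; the gripper's body (76 mm by 85 mm) begins 54 mm behind the grasp point. The pads swing forward as they close: fully open they stand 13 mm farther back than shut.
Start: joints at [1.313, 0.264, 1.604, -0, 1.274, -0.037], TCP at [0.148, 0.659, 0.231] pointing down, gripper open.
Joint ranges: [-2.63, 2.63], [-0.94, 2.18], [0.31, 2.57], [-1.31, 4.45], [0, 2.66], [-2.55, 2.55]. Speed limits (rad/s): [2.57, 2.57, 3.14, 3.14, 3.14, 3.14].

### API

Orientations are given as a rotation vector (axis times angle).
In Python, from workcell import bot, cams gives the robot as it stands.
- The arm moves only by the tool play_rows, never from a script. Its argument "rows" is a list of rows, each a list of 2 entries, a list of its own where there are three numbers: the shift along the tool's x, y, z scaled (see below), then the turn, a rotation vector about the tool's x, y, z scaled (see below). A call has 1 to 20 rows; each row is the pose to reach, as a shift and turn from the pose commanded when the call began, along the tool's axes at that moment; what a row does not reach only later rows make up. The controller multiplies each number of a shift by 250 mm and each number of a turn by 45 degrees. A row lasts 1/12 s, in which the tool goes at most 41.7 mm and 7.16 degrees, less where a joint would pass 70% of its speed; a pose out of reach is approached as far as the arm can. A call with a number of a shift or a turn outside -1 to 1 is refused whole. A call with a gripper value outside its range is refused whole. "claw" is the opening, from -1 (shut) to 1 (fully open), set as the call begins (left out, the last holds). The fingers move at their own pace and stop on an object; "newtons" is the grip in N (left out, the last holds). Time passes only in rows, so rows that repeat a pose let the fingers close. It gives the time, the measured TCP pose, the force, the opening and the grip force at its end, in the units of the state.
- bot.read_state(): the state, without advancing time (a new reading comes with each control period).
- cams.read_camera(name): name is "side" or "top" or "wrist"; returns a dict with "image" (420x560x3 uint8, red, green, blue), "K" (3x3 intrinsics, pixels), "T" (4x4, takes a point from camera to world coordinates); the wrist camera has in their place "mount" (4x4, takes a point from camera to tool coordinates, whose origin is the TCP and whose axes are the flange's). Camera axes: x right, y down, z forward; pixel columns grow to the right and rows downward; lengths in m; the calibration is good to about 2 mm. A picture is of the moment at which its call begins: read the wrist's pose just before it. There is no depth.
- bot.finish_job(): hands the job in; it is judged then, once.
The state is a dict: "time": time; "q": joint angles; "joint_vel": joint speeds; "joint_torque": joint torques, N m; "tool_pos": TCP position; "tcp_rot": TCP orientation; "wrist_force": force on the tool from outside, world axes, zero at the start; "torque": the same for the moment, N m; "width": opening from 0.0 (shut) to 1.0 (fully open); "grip_force": force on a finger pad.
Only numpy, scipy, OpenCV 4.12 (cv2) and the standard library are available. Lean on these libraries where they do the work, as an engineer would, in place of code of your own. Each camera call takes 0.05 s, during which the arm holds its last target. There are 200 camera calls.

## Working session

There is one attempt and no reset: what is moved stays moved. The work goes in short steps, Python scripts to look and compute and a tool call to move; the robot and the scene stay as the last step left them, time stands still between calls to the robot, and variables do not carry over. Pictures are saved under pics/ and viewed, at most 14 in all, crops included, and the job is handed in when it is done.

Besides the shell and the picture viewer there is one more tool, called after "Call:" as name(argument=value, ...) on one line, values as JSON. play_rows: Moves the arm, as the interface text tells. Its arguments: {"type":"object","properties":{"rows":{"type":"array","items":{"type":"array"}},"claw":{"type":"number"},"newtons":{"type":"number"}},"required":["rows"]}

```bash
ls; mkdir -p pics
cat > h.py <<'E'
import numpy as np, cv2
from workcell import bot, cams
from scipy.spatial.transform import Rotation as R
def shot(n, save=None):
    s=bot.read_state(); c=cams.read_camera(n); im=np.ascontiguousarray(c["image"][:,:,::-1])
    if n=="wrist":
        T=np.eye(4);T[:3,:3]=R.from_rotvec(s["tcp_rot"]).as_matrix();T[:3,3]=s["tool_pos"]; T=T@c["mount"]
    else: T=c["T"]
    if save: cv2.imwrite("pics/"+save+".png",im); np.savez("pics/"+save+".npz",K=c["K"],T=T)
    return im,c["K"],T
def ray(K,T,uv,z):
    uv=np.atleast_2d(np.float64(uv)); d=(np.c_[uv,np.ones(len(uv))]@np.linalg.inv(K).T)@T[:3,:3].T
    return T[:3,3]+d*((z-T[2,3])/d[:,2])[:,None]
def proj(K,T,P):
    p=(np.atleast_2d(P)-T[:3,3])@T[:3,:3]; p=p@K.T; return p[:,:2]/p[:,2:]
def load(n):
    d=np.load("pics/"+n+".npz"); return cv2.imread("pics/"+n+".png"),d["K"],d["T"]
E
python3 - <<'E'
from h import *
for n in("top","side"):
    im,K,T=shot(n,n+"0"); print(n,K[0,0],T[:3].round(3).tolist())
s=bot.read_state(); print({k:np.round(v,3) for k,v in s.items()})
c=cams.read_camera("wrist");print(c["mount"].round(3),c["K"][0,0])
E
```

```text
pics
top 456.1720449728394 [[0.0, -0.993, 0.114, 0.254], [-1.0, -0.0, -0.003, -0.038], [0.003, -0.114, -0.993, 1.385]]
side 435.8552515720018 [[-0.068, 0.709, -0.702, 1.539], [0.998, 0.041, -0.055, 0.031], [-0.01, -0.704, -0.71, 1.186]]
{'time': np.float64(0.1), 'q': array([ 1.313,  0.265,  1.605, -0.   ,  1.274, -0.037]), 'joint_vel': array([ 0.   , -0.001, -0.002,  0.001,  0.001,  0.003]), 'joint_torque': array([-0.0000e+00, -5.1670e+01, -3.6859e+01, -0.0000e+00,  6.0000e-03,
       -0.0000e+00]), 'tool_pos': array([0.148, 0.658, 0.23 ]), 'tcp_rot': array([-3.460e-01, -3.122e+00,  3.000e-03]), 'wrist_force': array([0.588, 0.032, 0.242]), 'torque': array([-0.015, -0.002, -0.059]), 'grip_force': np.float64(0.0), 'width': np.float64(1.0)}
[[-0.001 -0.965 -0.262  0.067]
 [ 1.    -0.001 -0.    -0.   ]
 [-0.    -0.262  0.965 -0.143]
 [ 0.     0.     0.     1.   ]] 374.661816587841
```

View pics/top0.png

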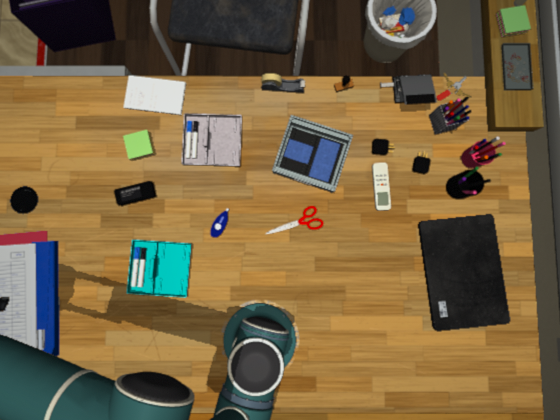

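View pics/side0.png

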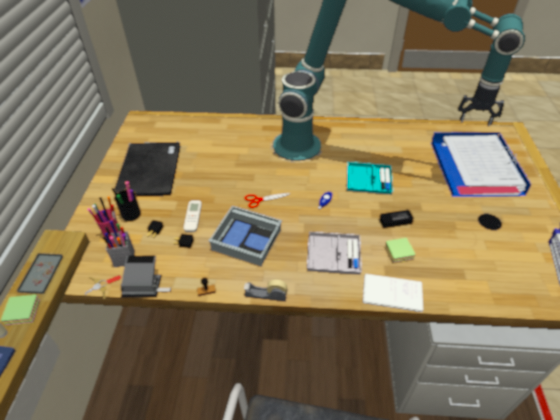

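Top view: candidates for the plug are the black thing with pins at (381,147) and (421,164); image left is the robot's left (+y), so (381,147) is meant. For the charger there is the black block at (135,192), with the mouse at (23,200) and the puncher at (413,89) as look-alikes. The tray is the grey one at (212,140), the turquoise one at (160,268) is the look-alike. Box at (312,153), remote at (381,186).

```bash
cat > m.py <<'E'
from h import *
im,K,T=load("top0")
hsv=cv2.cvtColor(im,cv2.COLOR_BGR2HSV); g=hsv[:,:,2]
def rect(mask,roi,z,name):
    x0,y0,x1,y1=roi; m=np.zeros_like(mask); m[y0:y1,x0:x1]=mask[y0:y1,x0:x1]
    cs,_=cv2.findContours(m,cv2.RETR_EXTERNAL,cv2.CHAIN_APPROX_NONE)
    for c in sorted(cs,key=cv2.contourArea)[::-1][:2]:
        if cv2.contourArea(c)<40: continue
        P=ray(K,T,c[:,0,:],z)[:,:2]
        (cx,cy),(w,h),a=cv2.minAreaRect((P*1000).astype(np.float32))
        if w<h: w,h,a=h,w,a+90
        print(name,"c",round(cx),round(cy),"size",round(w),round(h),"long-axis deg",round((a+90)%180-90,1),"px",c[:,0].mean(0).round())
dark=(g<75).astype(np.uint8)*255
rect(dark,(110,170,165,212),.03,"charger")
rect(dark,(368,132,400,160),.024,"plugA")
rect(dark,(405,150,436,180),.024,"plugB")
white=((hsv[:,:,1]<60)&(g>120)).astype(np.uint8)*255
rect(white,(360,158,398,215),.018,"remote")
sat=(hsv[:,:,1]<70).astype(np.uint8)*255
rect(sat,(174,105,250,175),.022,"tray")
rect((hsv[:,:,1]<110).astype(np.uint8)*255*0+(((hsv[:,:,0]>60)|(hsv[:,:,1]<50)).astype(np.uint8)*255),(262,108,362,196),.054,"box")
blue=((hsv[:,:,0]>95)&(hsv[:,:,0]<130)&(hsv[:,:,1]>120)&(g>50)).astype(np.uint8)*255
rect(blue,(262,108,362,196),.007,"blue")
A=cv2.resize(im[105:215,170:440],None,fx=2.9,fy=2.9,interpolation=cv2.INTER_CUBIC)
B=cv2.resize(im[165:220,100:440][:, :80],None,fx=3,fy=3)
A[-B.shape[0]:,:B.shape[1]]=B
cv2.imwrite("pics/c1.png",A)
E
python3 m.py
```

```text
charger c 432 372 size 120 53 long-axis deg -75.7 px [135. 193.]
plugA c 576 -367 size 49 47 long-axis deg 88.6 px [380. 146.]
plugB c 520 -489 size 50 48 long-axis deg -13.3 px [421. 165.]
remote c 455 -369 size 143 47 long-axis deg 3.3 px [381. 186.]
tray c 599 147 size 179 161 long-axis deg 88.3 px [212. 139.]
tray c 692 251 size 29 25 long-axis deg 0.1 px [178. 109.]
box c 548 -157 size 196 184 long-axis deg 71.3 px [312. 153.]
blue c 539 -199 size 126 64 long-axis deg -18.7 px [324. 160.]
blue c 566 -119 size 78 59 long-axis deg 71.3 px [298. 151.]
```

View pics/c1.png

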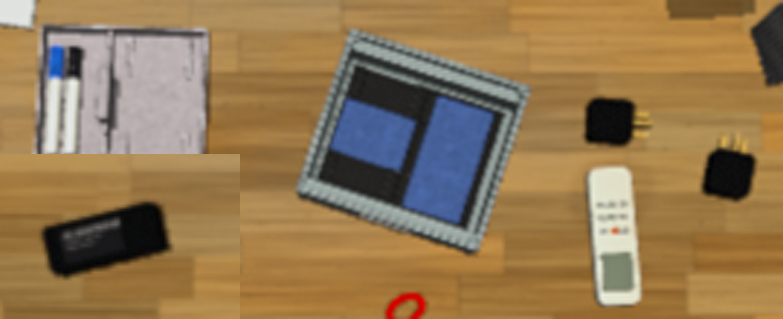

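Crop: the charger is a plain labelled brick of 120x53 mm as measured (116 px wide in the inset at (105,240)); the left plug has its body at crop (610,121), pins pointing to the right (-y). Blue recesses measure 126x64 and 78x59, as listed, and the centre distance is 84 mm. Moving to the charger.

```bash
cat > p.py <<'E'
from h import *
import sys
def plan(x,y,z,yaw):
    "units for a target TCP pose (mm), tool down, tool y at yaw deg"
    s=bot.read_state(); R0=R.from_rotvec(s["tcp_rot"]).as_matrix(); a=np.radians(yaw)
    Y=np.array([np.cos(a),np.sin(a),0]); Z=np.array([0,0,-1.]); Rt=np.c_[np.cross(Y,Z),Y,Z]
    d=R0.T@(np.array([x,y,z])/1000-s["tool_pos"])/.25; t=R.from_matrix(R0.T@Rt).as_rotvec(degrees=True)/45
    print("t%.2f"%s["time"],"shift",d.round(3).tolist(),"turn",t.round(3).tolist(), "tcp",(s["tool_pos"]*1000).round(1).tolist(),"yaw",round(np.degrees(np.arctan2(R0[1,1],R0[0,1])),1),"F",np.round(s["wrist_force"],1),"w",round(float(s["width"]),3),"g",round(float(s["grip_force"]),1))
for i in range(1,len(sys.argv),4): plan(*map(float,sys.argv[i:i+4]))
E
python3 p.py 432 372 150 14.3
```

```text
t0.15 shift [-1.36, -0.867, 0.322] turn [-0.002, 0.001, 1.401] tcp [147.7, 658.0, 230.2] yaw 77.4 F [-0.2 -1.2  0. ] w 1.0 g 0.0
```

Call:
play_rows(rows=[[[-0.9,-0.57,0.16],[0,0,0.95]],[[-0.9,-0.57,0.16],[0,0,0.95]],[[-0.9,-0.57,0.16],[0,0,0.95]],[[-0.9,-0.57,0.16],[0,0,0.95]],[[-0.9,-0.57,0.16],[0,0,0.95]],[[-0.9,-0.57,0.16],[0,0,0.95]],[[-0.9,-0.57,0.16],[0,0,0.95]],[[-0.9,-0.57,0.16],[0,0,0.95]],[[-0.9,-0.57,0.16],[0,0,0.95]]], claw=1)

```text
time: 0.9
tool_pos: [0.3367, 0.4692, 0.1908]
tcp_rot: [-1.464, -2.779, 0.001]
wrist_force: [-0.2, 1.2, -0.2]
width: 0.997
grip_force: 0.0
```

```bash
python3 p.py 432 372 120 14.3
```

```text
t0.90 shift [-0.536, 0.095, 0.283] turn [-0.001, 0.0, 0.448] tcp [336.7, 469.2, 190.8] yaw 34.5 F [-0.2  1.2 -0.2] w 0.997 g 0.0
```

Call:
play_rows(rows=[[[-0.536,0.095,0.283],[0,0,0.448]],[[-0.536,0.095,0.283],[0,0,0.448]],[[-0.536,0.095,0.283],[0,0,0.448]],[[-0.536,0.095,0.283],[0,0,0.448]],[[-0.536,0.095,0.283],[0,0,0.448]],[[-0.536,0.095,0.283],[0,0,0.448]],[[-0.536,0.095,0.283],[0,0,0.448]]])

```text
time: 1.48
tool_pos: [0.4314, 0.375, 0.121]
tcp_rot: [-1.923, -2.483, -0.001]
wrist_force: [0.2, 0.2, 0.6]
width: 0.999
grip_force: 0.0
```

```bash
cat > w.py <<'E'
from h import *
def wrect(name,maskf,z,near,rng=90,top=3):
    "min-area rects of a colour mask in a saved/new wrist view, near a world point (mm)"
    im,K,T=load(name); hsv=cv2.cvtColor(im,cv2.COLOR_BGR2HSV); m=maskf(hsv).astype(np.uint8)*255
    m=cv2.morphologyEx(m,cv2.MORPH_OPEN,np.ones((3,3))); 
    u,v=proj(K,T,[near[0]/1000,near[1]/1000,z])[0]
    out=[]
    for c in cv2.findContours(m,cv2.RETR_EXTERNAL,cv2.CHAIN_APPROX_NONE)[0]:
        if cv2.contourArea(c)<200: continue
        P=ray(K,T,c[:,0,:],z)[:,:2]*1000
        (cx,cy),(w,h),a=cv2.minAreaRect(P.astype(np.float32))
        if w<h: w,h,a=h,w,a+90
        if np.hypot(cx-near[0],cy-near[1])<rng: out.append((w*h,"c %.1f %.1f size %.1f %.1f long %.1f px %s"%(cx,cy,w,h,(a+90)%180-90,c[:,0].mean(0).round())))
    for o in sorted(out)[::-1][:top]: print(name,o[1])
E
python3 - <<'E'
from h import *; shot("wrist","w1")
from w import *
wrect("w1",lambda h:h[:,:,2]<60,.03,(432,372))
E
python3 p.py 432 372 6 14.3
```

```text
w1 c 449.8 298.6 size 425.8 166.9 long 14.4 px [245. 349.]
w1 c 432.8 378.1 size 114.9 49.9 long -75.7 px [285. 202.]
t1.53 shift [-0.014, -0.002, 0.462] turn [0.001, -0.002, 0.005] tcp [431.4, 375.3, 121.5] yaw 14.5 F [-0.1  0.2 -0.1] w 1.001 g 0.0
```

View pics/w1.png

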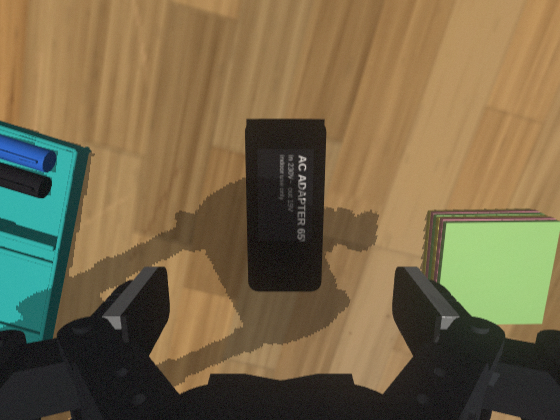

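Wrist view: charger at (285,202), measured 115x50 mm at (433,378), long axis -75.7°, between the fingers; sticky notes at (495,265) and the turquoise tray at the left stay clear of the fingers.

Call:
play_rows(rows=[[[0.009,0.008,0.15],[0,0,0]],[[0.009,0.008,0.3],[0,0,0]],[[0.009,0.008,0.4],[0,0,0]],[[0.009,0.008,0.46],[0,0,0]],[[0.009,0.008,0.478],[0,0,0]],[[0.009,0.008,0.478],[0,0,0]],[[0.009,0.008,0.478],[0,0,0]]])

```text
time: 2.12
tool_pos: [0.4335, 0.3778, 0.0024]
tcp_rot: [1.923, 2.484, 0.003]
wrist_force: [0.9, -0.7, 1.0]
width: 1.002
grip_force: 0.0
```

Call:
play_rows(rows=[[[0,0,0],[0,0,0]],[[0,0,0],[0,0,0]],[[0,0,0],[0,0,0]],[[0,0,0],[0,0,0]],[[0,0,0],[0,0,0]],[[0,0,0],[0,0,0]],[[0,0,0],[0,0,0]],[[0,0,0],[0,0,0]]], claw=-0.2, newtons=50)

```text
time: 2.78
tool_pos: [0.4343, 0.3771, 0.0028]
tcp_rot: [1.925, 2.482, 0.004]
wrist_force: [-1.5, -0.5, 5.6]
width: 0.578
grip_force: 54.1
```

```bash
python3 p.py 500 180 150 42 539 -199 150 71.3
```

```text
t2.78 shift [-0.828, 0.06, -0.59] turn [0.004, -0.001, -0.613] tcp [434.3, 377.1, 2.8] yaw 14.4 F [-1.5 -0.5  5.6] w 0.578 g 54.1
t2.78 shift [-2.335, -0.167, -0.592] turn [0.004, -0.0, -1.264] tcp [434.3, 377.1, 2.8] yaw 14.4 F [-1.5 -0.5  5.6] w 0.578 g 54.1
```

Call:
play_rows(rows=[[[0,0,-0.12],[0,0,0]],[[0,0,-0.25],[0,0,0]],[[0,0,-0.4],[0,0,-0.1]],[[-0.15,0.01,-0.52],[0,0,-0.2]],[[-0.3,0.02,-0.59],[0,0,-0.3]],[[-0.45,0.03,-0.59],[0,0,-0.4]],[[-0.6,0.04,-0.59],[0,0,-0.5]],[[-0.75,0.055,-0.59],[0,0,-0.6]],[[-0.9,0.065,-0.59],[0,0,-0.7]],[[-0.98,0.07,-0.59],[0,0,-0.75]],[[-0.98,0.07,-0.59],[0,0,-0.75]],[[-0.98,0.07,-0.59],[0,0,-0.75]]])

```text
time: 3.78
tool_pos: [0.511, 0.1419, 0.1483]
tcp_rot: [-1.126, -2.932, 0.0]
wrist_force: [-0.6, 1.1, -2.1]
width: 0.575
grip_force: 53.3
```

```bash
python3 p.py 539 -199 150 71.3
```

```text
t3.78 shift [-0.996, -0.938, -0.007] turn [-0.0, -0.001, -0.518] tcp [511.0, 141.9, 148.3] yaw 48.0 F [-0.6  1.1 -2.1] w 0.575 g 53.3
```

Call:
play_rows(rows=[[[-0.12,-0.11,0],[0,0,-0.1]],[[-0.23,-0.22,0],[0,0,-0.2]],[[-0.34,-0.32,0],[0,0,-0.3]],[[-0.45,-0.43,0],[0,0,-0.4]],[[-0.57,-0.54,0],[0,0,-0.518]],[[-0.68,-0.64,0],[0,0,-0.518]],[[-0.79,-0.745,0],[0,0,-0.518]],[[-0.9,-0.85,0],[0,0,-0.518]],[[-0.97,-0.91,0],[0,0,-0.518]],[[-0.996,-0.938,0],[0,0,-0.518]],[[-0.996,-0.938,0],[0,0,-0.518]],[[-0.996,-0.938,0],[0,0,-0.518]]])

```text
time: 4.78
tool_pos: [0.5402, -0.1962, 0.148]
tcp_rot: [-0.505, -3.099, -0.002]
wrist_force: [1.1, 0.5, -2.5]
width: 0.575
grip_force: 53.3
```

```bash
python3 - <<'E'
from h import *; shot("wrist","w2")
from w import *
wrect("w2",lambda h:(h[:,:,0]>100)&(h[:,:,0]<130)&(h[:,:,1]>110)&(h[:,:,2]>40),.007,(552,-159),150,5)
E
python3 p.py 539 -199 12 71.3
```

```text
w2 c 576.0 -118.1 size 54.1 28.0 long -74.1 px [390. 211.]
w2 c 562.8 -92.2 size 37.4 30.5 long -19.0 px [421. 178.]
w2 c 589.1 -100.1 size 28.3 20.5 long 71.4 px [413. 220.]
w2 c 551.0 -111.9 size 22.7 20.5 long 4.7 px [390. 176.]
t4.83 shift [-0.0, -0.015, 0.544] turn [0.001, -0.002, 0.005] tcp [540.2, -195.7, 148.0] yaw 71.5 F [-0.4  0.4 -2.6] w 0.572 g 53.3
```

View pics/w2.png

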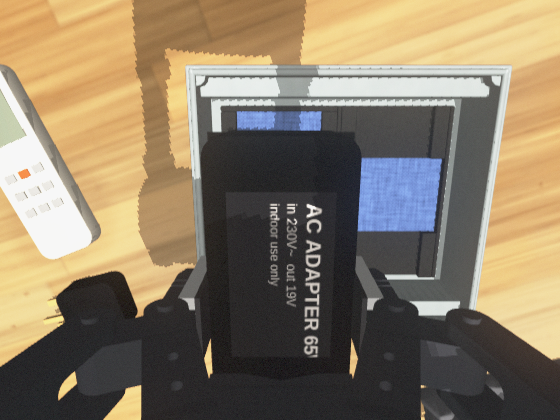

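Wrist view: charger held straight above the box, aligned with it; the far end of the long recess shows at u 237-322, v 111; short recess's right edge at (441,157)-(436,232).

Run:
```python
from h import *
im,K,T=load("w2"); P=ray(K,T,[(237,111),(322,111),(441,157),(436,232)],.007)*1000
a=np.radians(-18.7); X=np.array([np.cos(a),np.sin(a)]);Y=np.array([-X[1],X[0]])
for p in P: q=p[:2]-[552.5,-159]; print(p.round(1), "box", (q@X).round(1),(q@Y).round(1))
r=ray(K,T,[(187,67),(511,67)],.054)*1000
for p in r: q=p[:2]-[552.5,-159]; print("rim",p.round(1), "box", (q@X).round(1),(q@Y).round(1))
```

```text
[ 468.5 -205.8    7. ] box -64.5 -71.3
[ 488.4 -146.8    7. ] box -64.7 -9.0
[549.3 -71.2   7. ] box -31.2 82.1
[606.7 -87.7   7. ] box 28.5 84.9
rim [ 436.8 -220.2   54. ] box -90.0 -95.0
rim [498.1 -37.6  54. ] box -90.4 97.5
```

Call:
play_rows(rows=[[[0.001,-0.005,0.14],[0,0,0]],[[0.001,-0.005,0.28],[0,0,0]],[[0.001,-0.005,0.38],[0,0,0]],[[0.001,-0.005,0.46],[0,0,0]],[[0.001,-0.005,0.5],[0,0,0]],[[0.001,-0.005,0.53],[0,0,0]],[[0.001,-0.005,0.548],[0,0,0]],[[0.001,-0.005,0.548],[0,0,0]],[[0.001,-0.005,0.548],[0,0,0]],[[0.001,-0.005,0.548],[0,0,0]]])

```text
time: 5.67
tool_pos: [0.5412, -0.199, 0.0131]
tcp_rot: [0.504, 3.098, -0.001]
wrist_force: [0.3, 0.0, -2.8]
width: 0.577
grip_force: 53.3
```

```bash
python3 p.py 539.4 -197 10 71.4
```

```text
t5.67 shift [0.009, 0.005, 0.012] turn [-0.0, 0.004, 0.002] tcp [541.2, -199.0, 13.1] yaw 71.5 F [ 0.3  0.  -2.8] w 0.577 g 53.3
```

Call:
play_rows(rows=[[[0.006,0.006,0.006],[0,0,0]],[[0.006,0.006,0.012],[0,0,0]],[[0.006,0.006,0.012],[0,0,0]],[[0.006,0.006,0.012],[0,0,0]]])

```text
time: 6.0
tool_pos: [0.5397, -0.1969, 0.0098]
tcp_rot: [0.505, 3.099, -0.0]
wrist_force: [-0.7, 2.3, 5.9]
width: 0.576
grip_force: 54.3
```

Call:
play_rows(rows=[[[0,0,0],[0,0,0]],[[0,0,0],[0,0,0]],[[0,0,0],[0,0,0]],[[0,0,0],[0,0,0]],[[0,0,-0.02],[0,0,0]],[[0,0,-0.1],[0,0,0]],[[0,0,-0.22],[0,0,0]],[[0,0,-0.36],[0,0,0]],[[0,0,-0.5],[0,0,0]],[[0,0,-0.55],[0,0,0]],[[0,0,-0.55],[0,0,0]],[[0,0,-0.55],[0,0,0]]], claw=0.45)

```text
time: 7.0
tool_pos: [0.5393, -0.197, 0.1468]
tcp_rot: [0.505, 3.099, -0.001]
wrist_force: [-0.0, -0.7, 0.0]
width: 0.724
grip_force: 0.0
```

```bash
python3 - <<'E'
from h import *; shot("wrist","w3"); shot("top","top3")
E
python3 p.py 576 -367 120 0 576 -367 120 180
```

```text
t7.10 shift [-0.364, -0.599, 0.094] turn [-0.003, -0.004, 1.589] tcp [537.4, -196.1, 144.0] yaw 71.5 F [ 0.6  0.5 -0.1] w 0.726 g 0.0
t7.10 shift [-0.364, -0.599, 0.094] turn [0.004, -0.003, -2.411] tcp [537.4, -196.1, 144.0] yaw 71.5 F [ 0.6  0.5 -0.1] w 0.726 g 0.0
```

View pics/w3.png

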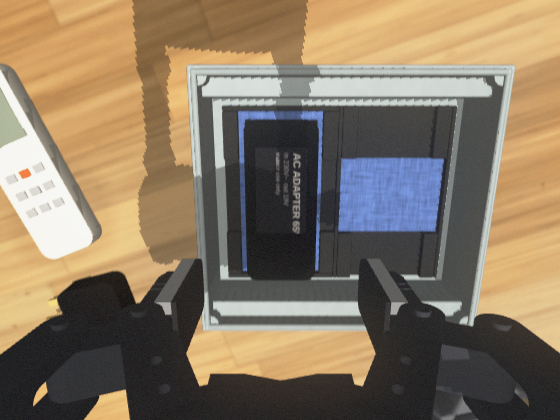

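Wrist view: charger (283,200) lies in the left recess with blue showing on three sides; the short recess is at (390,195). I check that it sits inside at both ends.

```bash
python3 - <<'E'
from h import *
from w import *
for i in range(3): s=bot.read_state(); print(s["time"],(s["tool_pos"]*1000).round(1))
wrect("w3",lambda h:(h[:,:,0]>100)&(h[:,:,0]<130)&(h[:,:,1]>110)&(h[:,:,2]>40),.007,(566,-119),60,2)
im,K,T=load("w3")
def bx(uv,z):
  a=np.radians(-18.6); X=np.array([np.cos(a),np.sin(a)]);Y=np.array([-X[1],X[0]])
  for p in ray(K,T,uv,z)*1000: q=p[:2]-[551.6,-156.7]; print(z,"box", (q@X).round(1),(q@Y).round(1))
bx([(246,121),(318,121),(248,279),(312,279)],.037)
bx([(238,111),(322,111),(242,271)],.007)
bx([(188,67),(514,67)],.054)
m,K,T=load("top3");h=cv2.cvtColor(m,cv2.COLOR_BGR2HSV)
E
python3 p.py
```

```text
7.1 [ 537.4 -196.1  144. ]
7.1 [ 537.4 -196.1  144. ]
7.1 [ 537.4 -196.1  144. ]
w3 c 564.4 -117.1 size 76.9 57.1 long 71.4 px [389. 194.]
0.037 box -57.1 -65.0
0.037 box -57.2 -17.8
0.037 box 56.1 -66.2
0.037 box 56.0 -19.1
0.007 box -63.2 -73.4
0.007 box -63.3 -12.1
0.007 box 63.4 -73.8
0.054 box -88.7 -97.0
0.054 box -88.8 95.4
```

Charger lies centred (-57..56, -66..-18 in box mm). Next the left plug.

Call:
play_rows(rows=[[[-0.04,-0.06,0],[0,0,0.1]],[[-0.11,-0.18,0],[0,0,0.25]],[[-0.17,-0.28,0.02],[0,0,0.4]],[[-0.23,-0.38,0.04],[0,0,0.55]],[[-0.29,-0.48,0.06],[0,0,0.7]],[[-0.35,-0.57,0.08],[0,0,0.85]],[[-0.364,-0.6,0.09],[0,0,0.98]],[[-0.364,-0.6,0.09],[0,0,0.98]],[[-0.364,-0.6,0.09],[0,0,0.98]]], claw=1)

```text
time: 7.85
tool_pos: [0.5759, -0.3671, 0.1203]
tcp_rot: [-1.627, -2.681, -0.001]
wrist_force: [0.3, 0.2, 0.6]
width: 0.999
grip_force: 0.0
```

Call:
play_rows(rows=[[[0,0,0],[0,0,0.16]],[[0,0,0],[0,0,0.32]],[[0,0,0],[0,0,0.48]],[[0,0,0],[0,0,0.6]],[[0,0,0],[0,0,0.64]],[[0,0,0],[0,0,0.64]],[[0,0,0],[0,0,0.64]]])

```text
time: 8.43
tool_pos: [0.5772, -0.3663, 0.1229]
tcp_rot: [-2.243, -2.198, 0.0]
wrist_force: [0.2, 0.9, -0.2]
width: 0.998
grip_force: 0.0
```

```bash
python3 - <<'E'
from h import *; shot("wrist","w4")
from w import *
wrect("w4",lambda h:h[:,:,2]<60,.024,(576,-367),60)
E
python3 p.py 576 -367 0 -1.4
```

```text
w4 c 578.2 -366.0 size 50.9 45.9 long 85.6 px [283. 210.]
t8.48 shift [-0.002, -0.005, 0.492] turn [-0.001, -0.001, 0.004] tcp [577.3, -366.6, 123.1] yaw -1.2 F [0.4 0.7 1.1] w 0.995 g 0.0
```

View pics/w4.png

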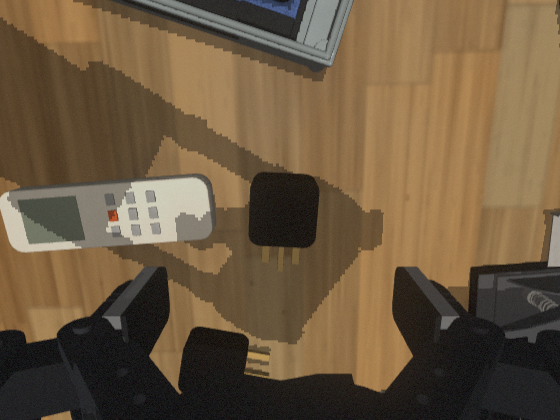

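Wrist view: plug at (283,210), pins toward image bottom; the remote's end at (214,215) is close on the finger's side, so I measure the gap.

Run:
```python
from h import *
im,K,T=load("w4")
print(im[205:222:8,205:260:3].max(2))
for uv,z in [((214,215),.018),((214,215),.009),((249,220),.024),((319,220),.024),((248,190),.024),((319,190),.024),((283,172),.024),((283,247),.024)]: print(uv,z,(ray(K,T,uv,z)*1000).round(1)[0,:2])
```

```text
[[203 203  93  85 157 156 151 152 156 162 163 162 153 137  84  33  35  27
   30]
 [205 135  86  78 101 103  99  99 102 107 106 106 102  91  88  34  32  33
   31]
 [135 138 112  79 104 103  99  98 101 104 107 106 100  90  87  36  33  31
   30]]
(214, 215) 0.018 [ 530.6 -369.9]
(214, 215) 0.009 [ 528.9 -372.5]
(249, 220) 0.024 [ 555.1 -372.2]
(319, 220) 0.024 [ 602.3 -373.2]
(248, 190) 0.024 [ 555.4 -351.6]
(319, 190) 0.024 [ 602.2 -352.6]
(283, 172) 0.024 [ 578.7 -340.1]
(283, 247) 0.024 [ 577.7 -392.1]
```

Call:
play_rows(rows=[[[-0.004,0.005,0.1],[0,0,0]],[[-0.004,0.005,0.2],[0,0,0]],[[-0.004,0.005,0.25],[0,0,0]],[[-0.004,0.005,0.25],[0,0,0]],[[-0.004,0.005,0.25],[0,0,0]],[[-0.004,0.005,0.25],[0,0,0]]], claw=0.34)

```text
time: 8.98
tool_pos: [0.5795, -0.3693, 0.0621]
tcp_rot: [2.247, 2.194, 0.0]
wrist_force: [0.2, 1.0, 0.0]
width: 0.671
grip_force: 0.0
```

```bash
python3 - <<'E'
from h import *
shot("wrist","w5"); shot("side","side5")
E
python3 p.py 578.7 -367.5 0 -1.2
```

```text
t9.08 shift [0.009, -0.006, 0.252] turn [0.003, 0.002, -0.004] tcp [580.0, -369.7, 63.0] yaw -1.4 F [ 0.6 -0.6 -0.6] w 0.667 g 0.0
```

View pics/w5.png

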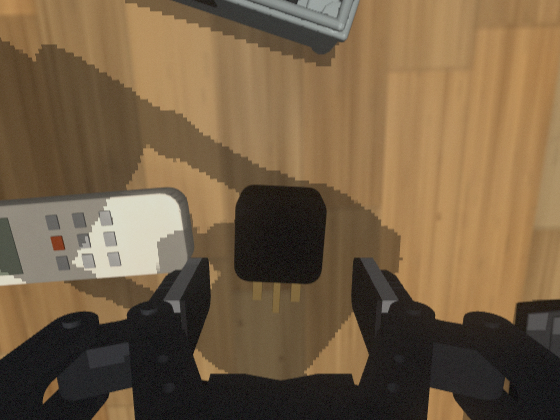

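Wrist view: plug (280,235) centred between the fingers (inner edges u 209 and 353), remote's end at u 190. Descending slowly.

Call:
play_rows(rows=[[[0.005,-0.004,0.05],[0,0,0]],[[0.005,-0.004,0.1],[0,0,0]],[[0.005,-0.004,0.14],[0,0,0]],[[0.005,-0.004,0.17],[0,0,0]],[[0.005,-0.004,0.19],[0,0,0]],[[0.005,-0.004,0.19],[0,0,0]]])

```text
time: 9.58
tool_pos: [0.5764, -0.3666, 0.0109]
tcp_rot: [-2.246, -2.191, 0.001]
wrist_force: [-0.5, -0.6, -0.8]
width: 0.668
grip_force: 0.0
```

```bash
python3 - <<'E'
from h import *
shot("wrist","w6")
E
python3 p.py 578.7 -367.5 0 -1.2
```

```text
t9.63 shift [-0.002, 0.007, 0.048] turn [-0.003, -0.002, -0.004] tcp [577.0, -367.1, 12.0] yaw -1.4 F [0.  0.6 0.2] w 0.669 g 0.0
```

View pics/w6.png

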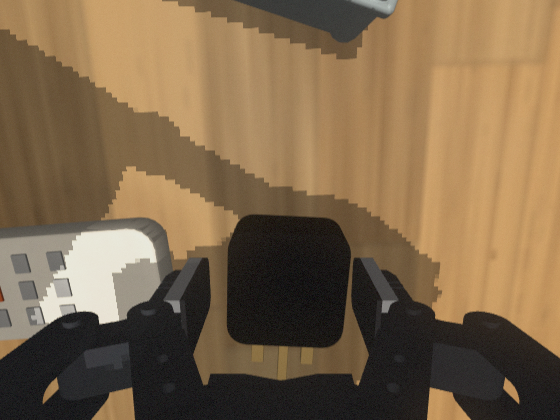

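Wrist view: plug sides at u 228 and 350, pads at 209 and 353: 3 mm to shift to the right, which also clears the remote's end (u 170).

Call:
play_rows(rows=[[[0,0.01,0],[0,0,0]],[[0,0.01,0.015],[0,0,0]],[[0,0.01,0.03],[0,0,0]],[[0,0.01,0.045],[0,0,0]],[[0,0.01,0.045],[0,0,0]],[[0,0.01,0.045],[0,0,0]]])

```text
time: 10.13
tool_pos: [0.58, -0.3675, 0.0019]
tcp_rot: [-2.248, -2.194, 0.0]
wrist_force: [0.2, 0.8, 0.4]
width: 0.669
grip_force: 0.0
```

Call:
play_rows(rows=[[[0,0,0],[0,0,0]],[[0,0,0],[0,0,0]],[[0,0,0],[0,0,0]],[[0,0,0],[0,0,0]],[[0,0,0],[0,0,0]],[[0,0,0],[0,0,0]]], claw=-0.1, newtons=40)

```text
time: 10.63
tool_pos: [0.5805, -0.3678, 0.0026]
tcp_rot: [2.248, 2.194, 0.0]
wrist_force: [0.5, 0.2, 1.0]
width: 0.536
grip_force: 41.8
```

```bash
python3 p.py 568 -127 140 -18.6
```

```text
t10.63 shift [0.962, -0.073, -0.55] turn [0.001, 0.0, 0.382] tcp [580.5, -367.8, 2.6] yaw -1.4 F [0.5 0.2 1. ] w 0.536 g 41.8
```

Call:
play_rows(rows=[[[0,0,-0.1],[0,0,0]],[[0,0,-0.24],[0,0,0]],[[0.05,0,-0.38],[0,0,0.05]],[[0.15,-0.01,-0.5],[0,0,0.1]],[[0.3,-0.02,-0.55],[0,0,0.18]],[[0.45,-0.03,-0.55],[0,0,0.26]],[[0.6,-0.04,-0.55],[0,0,0.34]],[[0.75,-0.055,-0.55],[0,0,0.38]],[[0.88,-0.065,-0.55],[0,0,0.38]],[[0.96,-0.07,-0.55],[0,0,0.38]],[[0.96,-0.07,-0.55],[0,0,0.38]],[[0.96,-0.07,-0.55],[0,0,0.38]]])

```text
time: 11.63
tool_pos: [0.5684, -0.1262, 0.1395]
tcp_rot: [-2.547, -1.839, 0.001]
wrist_force: [-0.9, 0.5, -0.8]
width: 0.531
grip_force: 41.6
```

```bash
python3 p.py 568 -107.5 12 -18.6
```

```text
t11.63 shift [0.071, -0.025, 0.51] turn [-0.001, 0.0, 0.006] tcp [568.4, -126.2, 139.5] yaw -18.4 F [-0.9  0.5 -0.8] w 0.531 g 41.6
```

Call:
play_rows(rows=[[[0.07,-0.025,0.0],[0,0,0]],[[0.07,-0.025,0.1],[0,0,0]],[[0.07,-0.025,0.22],[0,0,0]],[[0.07,-0.025,0.34],[0,0,0]],[[0.07,-0.025,0.43],[0,0,0]],[[0.07,-0.025,0.48],[0,0,0]],[[0.07,-0.025,0.5],[0,0,0]],[[0.07,-0.025,0.51],[0,0,0]],[[0.07,-0.025,0.51],[0,0,0]],[[0.07,-0.025,0.51],[0,0,0]]])

```text
time: 12.47
tool_pos: [0.5698, -0.1094, 0.0138]
tcp_rot: [2.548, 1.834, 0.003]
wrist_force: [0.3, -0.9, -1.3]
width: 0.533
grip_force: 41.7
```

```bash
python3 p.py 568 -107.5 10 -18.6; python3 -c "
from h import *
shot('wrist','w7')"
```

```text
t12.47 shift [0.005, -0.009, 0.015] turn [0.004, -0.0, 0.002] tcp [569.8, -109.4, 13.8] yaw -18.5 F [ 0.3 -0.9 -1.3] w 0.533 g 41.7
```

View pics/w7.png

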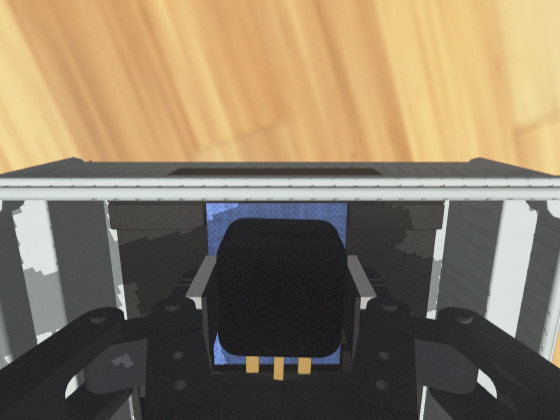

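Wrist view: the plug's body (283,290) is over the short recess with blue around (u 208-347), pins at (278,366) towards the middle of the box. Lower 3.5 mm and release.

Call:
play_rows(rows=[[[0.003,-0.008,0.007],[0,0,0]],[[0.003,-0.008,0.015],[0,0,0]],[[0.003,-0.008,0.015],[0,0,0]],[[0.003,-0.008,0.015],[0,0,0]]])

```text
time: 12.85
tool_pos: [0.5676, -0.1075, 0.0096]
tcp_rot: [2.548, 1.835, 0.002]
wrist_force: [0.1, 0.1, 4.5]
width: 0.531
grip_force: 42.2
```

Call:
play_rows(rows=[[[0,0,0],[0,0,0]],[[0,0,0],[0,0,0]],[[0,0,0],[0,0,0]],[[0,0,0],[0,0,0]],[[0,0,-0.02],[0,0,0]],[[0,0,-0.1],[0,0,0]],[[0,0,-0.22],[0,0,0]],[[0,0,-0.36],[0,0,0]],[[-0.1,0,-0.5],[0,0,0]],[[-0.2,0,-0.55],[0,0,0]],[[-0.2,0,-0.6],[0,0,0]],[[-0.2,0,-0.6],[0,0,0]],[[-0.2,0,-0.6],[0,0,0]]], claw=0.5)

```text
time: 13.93
tool_pos: [0.5511, -0.1547, 0.159]
tcp_rot: [2.55, 1.834, 0.002]
wrist_force: [1.1, 0.3, -1.0]
width: 0.747
grip_force: 0.0
```

```bash
python3 - <<'E'
from h import *
shot("wrist","w8")
from w import *
wrect("w8",lambda h:(h[:,:,0]>100)&(h[:,:,0]<130)&(h[:,:,1]>110)&(h[:,:,2]>40),.007,(552,-157),150,4)
E
python3 p.py 599 160 160 -91
```

```text
w8 c 590.1 -115.5 size 55.4 9.8 long 72.9 px [315. 128.]
w8 c 536.8 -127.6 size 19.0 11.1 long 70.6 px [251. 168.]
t13.98 shift [1.253, -0.214, -0.008] turn [-0.002, 0.0, 1.611] tcp [550.3, -154.1, 157.7] yaw -18.5 F [-0.1  0.2 -0.8] w 0.751 g 0.0
```

View pics/w8.png

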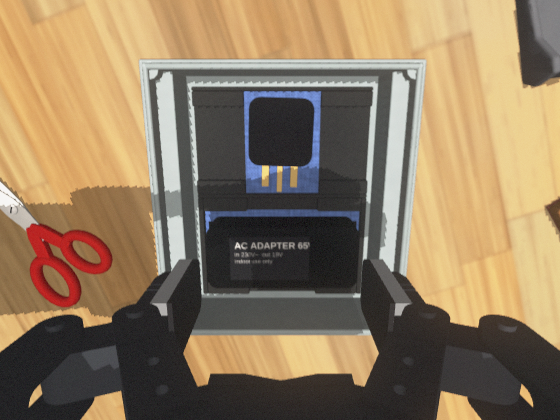

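Wrist view: plug body (282,130) with pins (280,178) lies in the short recess, charger (282,255) in the long one; both well in. Next the grey tray.

```bash
python3 - <<'E'
from h import *
im,K,T=load("w8"); r=ray(K,T,[(140,60),(425,60)],.054)*1000
print(r.round(1)); d=(r[1]-r[0])[:2]; print(np.hypot(*d),np.degrees(np.arctan2(d[1],d[0])))
u=d/np.hypot(*d); v=np.array([u[1],-u[0]]); c=r.mean(0)[:2]+96*v; print("centre",c)
E
python3 p.py 570 160 175 -91.7
```

```text
[[498.6 -37.   54. ]
 [665.7 -93.2  54. ]]
176.32477195154434 -18.597805758042032
centre [ 551.55813655 -156.05844009]
t13.98 shift [1.217, -0.324, -0.068] turn [-0.002, 0.0, 1.627] tcp [550.3, -154.1, 157.7] yaw -18.5 F [-0.1  0.2 -0.8] w 0.751 g 0.0
```

Call:
play_rows(rows=[[[0.12,-0.03,-0.02],[0,0,0.1]],[[0.26,-0.07,-0.04],[0,0,0.25]],[[0.4,-0.1,-0.06],[0,0,0.4]],[[0.54,-0.14,-0.068],[0,0,0.55]],[[0.68,-0.18,-0.068],[0,0,0.7]],[[0.82,-0.22,-0.068],[0,0,0.85]],[[0.95,-0.26,-0.068],[0,0,0.98]],[[0.98,-0.26,-0.068],[0,0,0.98]],[[0.98,-0.26,-0.068],[0,0,0.98]]], claw=0.0)

```text
time: 14.73
tool_pos: [0.5657, 0.1011, 0.1733]
tcp_rot: [-3.049, -0.753, 0.005]
wrist_force: [0.3, -0.3, 0.1]
width: 0.499
grip_force: 0.0
```

```bash
python3 p.py 570 160 175 -91.7
```

```text
t14.73 shift [0.125, -0.2, -0.007] turn [-0.001, 0.004, 0.654] tcp [565.7, 101.1, 173.3] yaw -62.3 F [ 0.3 -0.3  0.1] w 0.499 g 0.0
```

Call:
play_rows(rows=[[[0.04,-0.06,0],[0,0,0.15]],[[0.08,-0.13,0],[0,0,0.3]],[[0.12,-0.19,0],[0,0,0.45]],[[0.125,-0.2,0],[0,0,0.58]],[[0.125,-0.2,0],[0,0,0.65]],[[0.125,-0.2,0],[0,0,0.65]],[[0.125,-0.2,0],[0,0,0.65]],[[0.125,-0.2,0],[0,0,0.65]]])

```text
time: 15.4
tool_pos: [0.5713, 0.1559, 0.1747]
tcp_rot: [3.141, -0.049, -0.002]
wrist_force: [0.1, -0.1, 0.0]
width: 0.5
grip_force: 0.0
```

```bash
python3 - <<'E'
from h import *
shot("wrist","w9")
E
python3 p.py 599.4 163 60 -91.7
```

```text
t15.45 shift [0.111, -0.032, 0.46] turn [0.001, 0.001, -0.002] tcp [571.4, 156.1, 174.9] yaw -91.8 F [-0.  -0.8  0.4] w 0.502 g 0.0
```

View pics/w9.png

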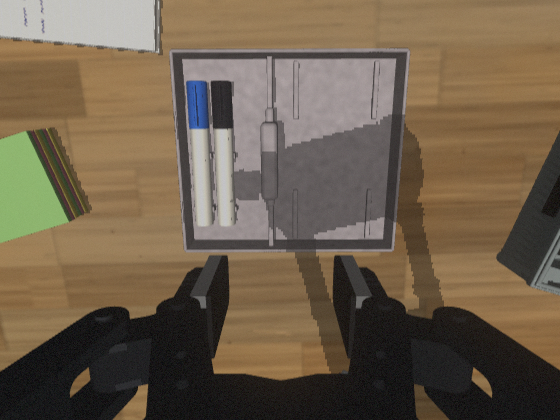

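Wrist view: the whole grey tray: rim corners (171,50), (408,49), (394,250), (184,251); grip bar at (269,160), markers on the left (+y).

Run:
```python
from h import *
im,K,T=load("w9")
P=ray(K,T,[(171,50),(408,49),(394,250),(184,251)],.022)*1000
print(P.round(1)[:,:2]); c=P.mean(0); print("c",c.round(1))
d=P[1]-P[0];e=P[0]-P[3]; d2=P[2]-P[3]
for q in (d,d2,e): print(np.hypot(*q[:2]).round(1),np.degrees(np.arctan2(q[1],q[0])).round(2))
B=ray(K,T,[(269,122),(269,200),(261,160),(278,160)],.051)*1000; print(B.round(1)[:,:2])
```

```text
[[680.5 232.6]
 [675.6  59.2]
 [518.5  61.9]
 [523.3 238.8]]
c [599.5 148.1  22. ]
173.5 -91.61
176.9 -91.56
157.3 -2.26
[[627.8 162.1]
 [572.3 164.3]
 [601.7 168.8]
 [601.3 156.7]]
```

Call:
play_rows(rows=[[[0.114,-0.033,0.05],[0,0,0]],[[0.114,-0.033,0.2],[0,0,0]],[[0.114,-0.033,0.34],[0,0,0]],[[0.114,-0.033,0.46],[0,0,0]],[[0.114,-0.033,0.5],[0,0,0]],[[0.114,-0.033,0.5],[0,0,0]],[[0.114,-0.033,0.5],[0,0,0]]], claw=-0.3)

```text
time: 16.03
tool_pos: [0.6005, 0.164, 0.0508]
tcp_rot: [3.141, -0.051, -0.001]
wrist_force: [0.3, 0.2, 0.3]
width: 0.348
grip_force: 0.0
```

```bash
python3 p.py 599.9 163.1 26 -91.7
python3 - <<'E'
from h import *
im,K,T=shot("wrist","w10")
a=ray(K,T,[(0,0)],.05)
# bar top expected in this view, and grey profile across its row
u=proj(K,T,[[.5999,.1631,.051],[.5999,.1691,.051],[.5999,.1571,.051],[.6279,.163,.051]]);print(u.round(1))
g=cv2.cvtColor(im,cv2.COLOR_BGR2GRAY); v=int(u[0,1])-25; print(v,g[v,230:330:3])
E
```

```text
t16.03 shift [-0.002, 0.004, 0.099] turn [0.0, 0.001, -0.003] tcp [600.5, 164.0, 50.8] yaw -91.8 F [0.3 0.2 0.3] w 0.348 g 0.0
[[282.8 274.2]
 [268.3 274.6]
 [297.3 273.8]
 [280.8 208.9]]
249 [104 100 103 101 102  99 101 101 101 101 103  97 100  76  89  96  94  96
  97 100  97  89  71  96  91  94  91  95  95  98  98 102 106 103]
```

Call:
play_rows(rows=[[[0,0.003,0.04],[0,0,0]],[[0,0.003,0.07],[0,0,0]],[[0,0.003,0.096],[0,0,0]],[[0,0.003,0.096],[0,0,0]],[[0,0.003,0.096],[0,0,0]]])

```text
time: 16.5
tool_pos: [0.5998, 0.1634, 0.026]
tcp_rot: [3.141, -0.051, -0.002]
wrist_force: [0.0, -0.4, -0.8]
width: 0.352
grip_force: 0.0
```

Call:
play_rows(rows=[[[0,0,0],[0,0,0]],[[0,0,0],[0,0,0]],[[0,0,0],[0,0,0]],[[0,0,0],[0,0,0]],[[0,0,0],[0,0,0]],[[0,0,0],[0,0,0]]], claw=-1, newtons=60)

```text
time: 17.0
tool_pos: [0.6008, 0.1636, 0.0269]
tcp_rot: [-3.141, 0.051, -0.001]
wrist_force: [-0.1, -0.4, 1.2]
width: 0.125
grip_force: 59.6
```

```bash
python3 p.py 580 0 150 -100 556.4 -142.4 150 -108.6
```

```text
t17.00 shift [-0.062, 0.657, -0.493] turn [-0.0, -0.001, 0.181] tcp [600.8, 163.6, 26.9] yaw -91.8 F [-0.1 -0.4  1.2] w 0.125 g 59.6
t17.00 shift [-0.138, 1.229, -0.493] turn [-0.0, -0.001, 0.372] tcp [600.8, 163.6, 26.9] yaw -91.8 F [-0.1 -0.4  1.2] w 0.125 g 59.6
```

Call:
play_rows(rows=[[[0,0,-0.04],[0,0,0]],[[0,0,-0.1],[0,0,0]],[[0,0,-0.18],[0,0,0]],[[0,0,-0.27],[0,0,0]],[[0,0.04,-0.36],[0,0,0]],[[-0.01,0.1,-0.44],[0,0,0.03]],[[-0.02,0.18,-0.49],[0,0,0.06]],[[-0.03,0.27,-0.5],[0,0,0.09]],[[-0.04,0.36,-0.5],[0,0,0.12]],[[-0.05,0.45,-0.5],[0,0,0.15]],[[-0.06,0.54,-0.5],[0,0,0.18]],[[-0.07,0.63,-0.5],[0,0,0.21]],[[-0.08,0.72,-0.5],[0,0,0.24]],[[-0.09,0.81,-0.5],[0,0,0.27]],[[-0.1,0.88,-0.5],[0,0,0.3]],[[-0.11,0.93,-0.5],[0,0,0.33]],[[-0.11,0.96,-0.5],[0,0,0.37]],[[-0.11,0.97,-0.5],[0,0,0.37]],[[-0.11,0.97,-0.5],[0,0,0.37]]])

```text
time: 18.58
tool_pos: [0.565, -0.0781, 0.1515]
tcp_rot: [-3.1, 0.506, 0.0]
wrist_force: [0.3, 1.0, -2.0]
width: 0.128
grip_force: 59.1
```

```bash
python3 p.py 556.4 -142.4 110 -108.6
```

```text
t18.58 shift [0.049, 0.255, 0.166] turn [-0.0, 0.0, 0.002] tcp [565.0, -78.1, 151.5] yaw -108.5 F [ 0.3  1.  -2. ] w 0.128 g 59.1
```

Call:
play_rows(rows=[[[0.01,0.05,0],[0,0,0]],[[0.02,0.12,0.0],[0,0,0]],[[0.04,0.19,0.02],[0,0,0]],[[0.049,0.235,0.06],[0,0,0]],[[0.049,0.255,0.12],[0,0,0]],[[0.049,0.255,0.18],[0,0,0]],[[0.049,0.255,0.22],[0,0,0]],[[0.049,0.255,0.226],[0,0,0]],[[0.049,0.255,0.226],[0,0,0]],[[0.049,0.255,0.226],[0,0,0]],[[0.049,0.255,0.226],[0,0,0]]])

```text
time: 19.5
tool_pos: [0.5574, -0.1423, 0.096]
tcp_rot: [3.101, -0.504, 0.003]
wrist_force: [-0.6, -0.9, -2.3]
width: 0.128
grip_force: 59.1
```

```bash
python3 p.py 556.4 -142.4 69 -108.6;python3 p.py 556.4 -142.4 69 -108.6
python3 - <<'E'
from h import *
im,K,T=shot("wrist","w11"); im2,K2,T2=shot("top","top11")
E
python3 p.py 556.4 -142.4 69 -108.6
```

```text
t19.50 shift [-0.004, 0.002, 0.108] turn [-0.0, -0.002, 0.003] tcp [557.4, -142.3, 96.0] yaw -108.5 F [-0.6 -0.9 -2.3] w 0.128 g 59.1
t19.50 shift [-0.004, 0.002, 0.108] turn [-0.0, -0.002, 0.003] tcp [557.4, -142.3, 96.0] yaw -108.5 F [-0.6 -0.9 -2.3] w 0.128 g 59.1
t19.60 shift [-0.004, 0.001, 0.109] turn [-0.0, -0.003, 0.003] tcp [557.4, -142.4, 96.1] yaw -108.5 F [-0.1  0.2 -2. ] w 0.124 g 59.1
```

View pics/w11.png

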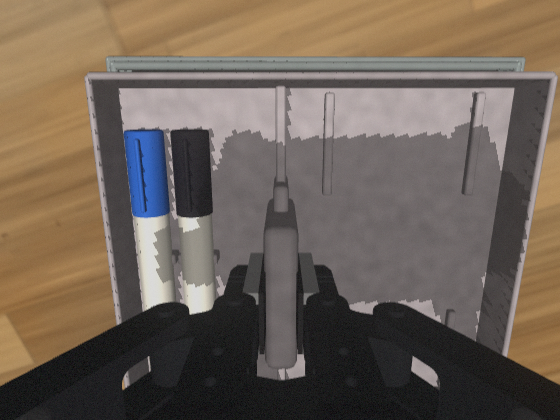

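Wrist view: tray held level over the box; its far rim corners at (87,75), (555,76), the box's far rim corners at (108,58), (524,58). Compute the misfit.

Run:
```python
from h import *
im,K,T=load("w11")
P=ray(K,T,[(87,75),(555,76)],.091)*1000; B=ray(K,T,[(108,58),(524,58)],.054)*1000
for n,q in(("tray",P),("box",B)):
    d=q[1]-q[0]; u=d[:2]/np.hypot(*d[:2]); v=np.array([u[1],-u[0]]) # toward -x box (near)
    print(n,q.round(1)[:,:2].tolist(),np.hypot(*d[:2]).round(1),"deg",np.degrees(np.arctan2(d[1],d[0])).round(2),"mid",q.mean(0)[:2].round(1), "v",v.round(2))
u=np.array([np.cos(np.radians(-108.6)),np.sin(np.radians(-108.6))]); v=np.array([u[1],-u[0]])
m=(P.mean(0)-B.mean(0))[:2]; print("tray-box along tooly",m@u,"along v",m@v,"expected 8 inward; v=",v)
```

```text
tray [[654.0, -98.6], [598.2, -264.1]] 174.7 deg -108.64 mid [ 626.1 -181.3] v [-0.95  0.32]
box [[666.2, -94.9], [605.3, -276.8]] 191.8 deg -108.52 mid [ 635.8 -185.9] v [-0.95  0.32]
tray-box along tooly -1.2084112674779774 along v 10.642200060795721 expected 8 inward; v= [-0.94776841  0.31895931]
```

Tray off by ~1 mm each way, well within the play; lowering slowly with a small correction.

Call:
play_rows(rows=[[[0.003,0.003,0.01],[0,0,0]],[[0.003,0.003,0.025],[0,0,0]],[[0.003,0.003,0.04],[0,0,0]],[[0.003,0.003,0.055],[0,0,0]],[[0.003,0.003,0.07],[0,0,0]],[[0.003,0.003,0.085],[0,0,0]],[[0.003,0.003,0.095],[0,0,0]],[[0.003,0.003,0.1],[0,0,0]],[[0.003,0.003,0.1],[0,0,0]],[[0.003,0.003,0.1],[0,0,0]]])

```text
time: 20.43
tool_pos: [0.557, -0.1433, 0.07]
tcp_rot: [-3.101, 0.505, 0.0]
wrist_force: [-0.1, -1.0, -2.7]
width: 0.129
grip_force: 59.1
```

```bash
python3 p.py 556.4 -142.4 69 -108.6
```

```text
t20.43 shift [-0.003, -0.003, 0.004] turn [-0.0, 0.0, 0.002] tcp [557.0, -143.3, 70.0] yaw -108.5 F [-0.1 -1.  -2.7] w 0.129 g 59.1
```

Call:
play_rows(rows=[[[0,0,0.004],[0,0,0]],[[0,0,0.004],[0,0,0]],[[0,0,0.008],[0,0,0]],[[0,0,0.008],[0,0,0]],[[0,0,0.008],[0,0,0]]])

```text
time: 20.85
tool_pos: [0.5572, -0.1434, 0.0689]
tcp_rot: [3.101, -0.505, 0.001]
wrist_force: [-3.0, 1.5, 3.9]
width: 0.123
grip_force: 59.9
```

Contact upward: it rests. Release (opening 30 mm), rise, and view.

Call:
play_rows(rows=[[[0,0,0],[0,0,0]],[[0,0,0],[0,0,0]],[[0,0,0],[0,0,0]],[[0,0,0],[0,0,0]],[[0,0,-0.02],[0,0,0]],[[0,0,-0.08],[0,0,0]],[[0,0,-0.18],[0,0,0]],[[-0.05,0,-0.3],[0,0,0]],[[-0.15,0,-0.42],[0,0,0]],[[-0.2,0,-0.46],[0,0,0]],[[-0.2,0,-0.46],[0,0,0]],[[-0.2,0,-0.46],[0,0,0]]], claw=-0.3)

```text
time: 21.85
tool_pos: [0.5101, -0.1275, 0.1842]
tcp_rot: [3.1, -0.505, 0.005]
wrist_force: [0.2, 0.6, -0.8]
width: 0.352
grip_force: 0.0
```

```bash
python3 - <<'E'
from h import *
im,K,T=shot("wrist","w12")
E
python3 p.py 455 -369 150 -86.7
```

```text
t21.90 shift [0.099, 0.986, 0.132] turn [0.0, -0.001, -0.484] tcp [509.7, -127.5, 182.9] yaw -108.5 F [-0.1  0.2 -0.4] w 0.349 g 0.0
```

View pics/w12.png

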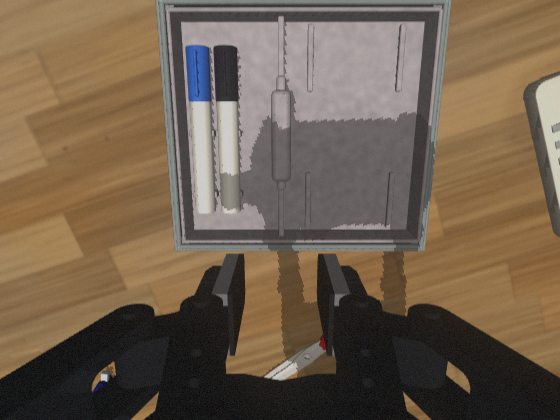

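Wrist view: tray inside the box with an even gap all round, rim corners about (168,7), (444,7), (427,242), (182,243); ribs at u 310/402 (v 27-90) and 308/390 (v 173-225). Measure the nest, then the remote.

Run:
```python
from h import *
im,K,T=load("w12")
P=ray(K,T,[(168,7),(444,7),(427,242),(182,243)],.064)*1000
print("tray c",P.mean(0)[:2].round(1), [np.hypot(*(P[i]-P[j])[:2]).round(1) for i,j in((0,1),(3,2),(0,3),(1,2))],np.degrees(np.arctan2(*(P[1]-P[0])[[1,0]])))
B=ray(K,T,[(282,91),(282,181)],.093)*1000; print("bar",B.round(1)[:,:2].tolist(),B.mean(0)[:2])
N=ray(K,T,[(311,27),(402,27),(311,90),(399,90),(308,173),(391,173),(307,225),(387,225)],.048)*1000
for p in N:
  q=p[:2]-[551.6,-156.6];a=np.radians(-18.6);X=np.array([np.cos(a),np.sin(a)]);Y=np.array([-X[1],X[0]]); print("rib",(q@X).round(1),(q@Y).round(1))
```

```text
tray c [ 550.9 -159.3] [np.float64(175.3), np.float64(182.5), np.float64(159.0), np.float64(158.3)] -108.55550563789205
bar [[581.7, -152.6], [530.1, -135.3]] [ 555.90141609 -143.97056132]
rib 71.0 -6.5
rib 71.1 -68.6
rib 30.0 -7.4
rib 30.1 -69.9
rib -29.5 -6.4
rib -29.4 -68.8
rib -70.4 -6.5
rib -70.3 -68.9
```

Call:
play_rows(rows=[[[0.01,0.1,0],[0,0,-0.05]],[[0.02,0.22,0],[0,0,-0.1]],[[0.03,0.34,0],[0,0,-0.2]],[[0.04,0.46,0],[0,0,-0.3]],[[0.05,0.58,0.03],[0,0,-0.4]],[[0.06,0.7,0.06],[0,0,-0.48]],[[0.08,0.82,0.1],[0,0,-0.48]],[[0.09,0.92,0.13],[0,0,-0.48]],[[0.1,0.98,0.13],[0,0,-0.48]],[[0.1,0.986,0.13],[0,0,-0.48]],[[0.1,0.986,0.13],[0,0,-0.48]]], claw=0.6)

```text
time: 22.82
tool_pos: [0.4548, -0.3694, 0.1493]
tcp_rot: [-3.139, -0.082, 0.002]
wrist_force: [-0.4, 0.0, -0.2]
width: 0.798
grip_force: 0.0
```

```bash
python3 - <<'E'
from h import *
shot("wrist","w13")
from w import *
# bright low-saturation blobs = remote; filled hull, on its top and middle planes
for z in(.018,.009):
  wrect("w13",lambda h:cv2.morphologyEx(((h[:,:,1]<70)&(h[:,:,2]>70)).astype(np.uint8),cv2.MORPH_CLOSE,np.ones((9,9))),z,(455,-369),60)
E
python3 p.py 455 -369 3 -86.7
```

```text
w13 c 456.1 -369.0 size 143.7 44.6 long 3.2 px [280. 189.]
w13 c 454.0 -369.1 size 148.4 46.1 long 3.2 px [280. 189.]
t22.87 shift [-0.0, 0.002, 0.587] turn [-0.002, 0.001, -0.005] tcp [455.1, -368.7, 149.8] yaw -86.9 F [ 0.7  0.4 -0.1] w 0.799 g 0.0
```

Call:
play_rows(rows=[[[0.002,0.001,0.14],[0,0,0]],[[0.002,0.001,0.29],[0,0,0]],[[0.002,0.001,0.42],[0,0,0]],[[0.002,0.001,0.52],[0,0,0]],[[0.002,0.001,0.57],[0,0,0]],[[0.002,0.001,0.594],[0,0,0]],[[0.002,0.001,0.594],[0,0,0]],[[0.002,0.001,0.594],[0,0,0]]])

```text
time: 23.53
tool_pos: [0.4568, -0.3697, 0.0034]
tcp_rot: [3.139, 0.086, 0.003]
wrist_force: [0.3, 0.7, -0.5]
width: 0.799
grip_force: 0.0
```

Call:
play_rows(rows=[[[0,0,0],[0,0,0]],[[0,0,0],[0,0,0]],[[0,0,0],[0,0,0]],[[0,0,0],[0,0,0]],[[0,0,0],[0,0,0]],[[0,0,0],[0,0,0]]], claw=-0.1, newtons=40)

```text
time: 24.03
tool_pos: [0.4571, -0.3707, 0.0045]
tcp_rot: [3.138, 0.085, 0.005]
wrist_force: [0.3, 0.1, 7.3]
width: 0.513
grip_force: 42.5
```

```bash
python3 p.py 539.5 -192.2 170 -108.6
```

```text
t24.03 shift [0.37, -0.693, -0.663] turn [0.003, -0.005, 0.482] tcp [457.1, -370.7, 4.5] yaw -86.9 F [0.3 0.1 7.3] w 0.513 g 42.5
```

Call:
play_rows(rows=[[[0,0,-0.08],[0,0,0]],[[0,0,-0.2],[0,0,0]],[[0,0,-0.33],[0,0,0]],[[0,0,-0.46],[0,0,0.05]],[[0.02,-0.04,-0.57],[0,0,0.1]],[[0.07,-0.14,-0.64],[0,0,0.18]],[[0.13,-0.25,-0.66],[0,0,0.26]],[[0.19,-0.36,-0.66],[0,0,0.34]],[[0.25,-0.47,-0.66],[0,0,0.42]],[[0.31,-0.58,-0.66],[0,0,0.48]],[[0.36,-0.67,-0.66],[0,0,0.48]],[[0.37,-0.693,-0.66],[0,0,0.48]],[[0.37,-0.693,-0.66],[0,0,0.48]],[[0.37,-0.693,-0.66],[0,0,0.48]]])

```text
time: 25.2
tool_pos: [0.5383, -0.1915, 0.1672]
tcp_rot: [3.1, -0.503, -0.0]
wrist_force: [0.5, -1.2, -0.4]
width: 0.514
grip_force: 41.6
```

```bash
python3 - <<'E'
from h import *
im,K,T=shot("wrist","w14")
hsv=cv2.cvtColor(im,cv2.COLOR_BGR2HSV)
s=bot.read_state(); zt=s["tool_pos"][2]-.0045+.018
# remote's far/near ends along its middle column: brightness profile
c=proj(K,T,[[s["tool_pos"][0],s["tool_pos"][1],zt]])[0]; print("tcp px",c, "ztop",zt)
m=((hsv[:,:,1]<70)&(hsv[:,:,2]>150)).astype(np.uint8)
r=slice(0,250); col=[(v,int(m[v,200:370].sum())) for v in range(0,300,8)]; print(col)
E
python3 p.py 539.9 -192.3 60 -108.6
```

```text
tcp px [281.88360165 287.7293256 ] ztop 0.18064373014765958
[(0, 0), (8, 0), (16, 0), (24, 0), (32, 0), (40, 0), (48, 0), (56, 0), (64, 0), (72, 0), (80, 0), (88, 2), (96, 138), (104, 142), (112, 141), (120, 138), (128, 110), (136, 96), (144, 22), (152, 2), (160, 2), (168, 0), (176, 0), (184, 0), (192, 0), (200, 0), (208, 0), (216, 0), (224, 0), (232, 2), (240, 4), (248, 7), (256, 2), (264, 2), (272, 0), (280, 0), (288, 0), (296, 0)]
t25.25 shift [0.007, -0.002, 0.429] turn [0.001, -0.0, 0.002] tcp [538.1, -192.1, 167.1] yaw -108.5 F [-0.1  0.1 -0.2] w 0.511 g 41.6
```

Run:
```python
from h import *
im,K,T=load("w14"); g=cv2.cvtColor(im,cv2.COLOR_BGR2GRAY)
print(g[80:104,281])
a=np.radians(-18.6);X=np.array([np.cos(a),np.sin(a)])
for v in(90,92,94):
  for z in(.1806,.1726): p=ray(K,T,[(281,v)],z)[0,:2]*1000; print(v,z,((p-[538.2,-192])@X).round(1))
# long edges of the remote, far part
for v in(110,120,130):
  e=np.where(np.abs(np.diff(g[v].astype(int)))>25)[0]; print(v,e[(e>180)&(e<400)])
print(ray(K,T,[(205,120),(355,120)],.1806)*1000)
```

```text
[142 128 124 139 147 141 104  70  64  66  68  89 145 177 184 187 189 191
 186 188 189 189 190 190]
90 0.1806 71.4
90 0.1726 71.8
92 0.1806 70.8
92 0.1726 71.1
94 0.1806 70.2
94 0.1726 70.5
110 [202 203 207 209 216 217 342 349 358 362 364 370 372]
120 [202 203 210 214 215 344 345 349 357 358 361 364 371 372]
130 [203 204 208 211 214 254 344 345 348 361]
[[ 605.01269971 -187.14975695  180.6       ]
 [ 589.01532519 -234.98281482  180.6       ]]
```

Call:
play_rows(rows=[[[0.012,-0.001,0.08],[0,0,0]],[[0.012,-0.001,0.18],[0,0,0]],[[0.012,-0.001,0.28],[0,0,0]],[[0.012,-0.001,0.34],[0,0,0]],[[0.012,-0.001,0.36],[0,0,0]],[[0.012,-0.001,0.36],[0,0,0]],[[0.012,-0.001,0.36],[0,0,0]],[[0.012,-0.001,0.36],[0,0,0]]])

```text
time: 25.92
tool_pos: [0.5425, -0.1931, 0.0787]
tcp_rot: [3.1, -0.506, 0.004]
wrist_force: [0.0, -0.6, -1.1]
width: 0.509
grip_force: 41.6
```

```bash
python3 - <<'E'
from h import *
im,K,T=shot("wrist","w15"); g=cv2.cvtColor(im,cv2.COLOR_BGR2GRAY)
print(list(enumerate(g[0:120:2,281])))
E
python3 p.py 541 -192.7 49 -108.6
```

```text
[(0, np.uint8(121)), (1, np.uint8(125)), (2, np.uint8(129)), (3, np.uint8(131)), (4, np.uint8(130)), (5, np.uint8(129)), (6, np.uint8(126)), (7, np.uint8(125)), (8, np.uint8(120)), (9, np.uint8(122)), (10, np.uint8(124)), (11, np.uint8(130)), (12, np.uint8(131)), (13, np.uint8(132)), (14, np.uint8(131)), (15, np.uint8(129)), (16, np.uint8(127)), (17, np.uint8(127)), (18, np.uint8(127)), (19, np.uint8(128)), (20, np.uint8(123)), (21, np.uint8(125)), (22, np.uint8(120)), (23, np.uint8(119)), (24, np.uint8(119)), (25, np.uint8(118)), (26, np.uint8(118)), (27, np.uint8(116)), (28, np.uint8(113)), (29, np.uint8(131)), (30, np.uint8(136)), (31, np.uint8(107)), (32, np.uint8(129)), (33, np.uint8(131)), (34, np.uint8(124)), (35, np.uint8(92)), (36, np.uint8(57)), (37, np.uint8(103)), (38, np.uint8(144)), (39, np.uint8(122)), (40, np.uint8(136)), (41, np.uint8(153)), (42, np.uint8(136)), (43, np.uint8(83)), (44, np.uint8(66)), (45, np.uint8(71)), (46, np.uint8(148)), (47, np.uint8(191)), (48, np.uint8(196)), (49, np.uint8(192)), (50, np.uint8(194)), (51, np.uint8(194)), (52, np.uint8(195)), (53, np.uint8(193)), (54, np.uint8(194)), (55, np.uint8(193)), (56, np.uint8(192)), (57, np.uint8(191)), (58, np.uint8(192)), (59, np.uint8(193))]
t25.97 shift [-0.007, 0.001, 0.119] turn [0.0, -0.004, 0.002] tcp [542.7, -193.0, 78.8] yaw -108.5 F [ 0.7 -0.2 -0.7] w 0.515 g 41.6
```

Run:
```python
from h import *
im,K,T=load("w15")
a=np.radians(-18.6);X=np.array([np.cos(a),np.sin(a)])
for v,z in((58,.054),(70,.054),(74,.064),(84,.064),(86,.0925),(91,.0925)): p=ray(K,T,[(281,v)],z)[0,:2]*1000; print(v,z,"boxx",((p-[551.6,-156.6])@X).round(1))
```

```text
58 0.054 boxx 89.1
70 0.054 boxx 84.4
74 0.064 boxx 81.9
84 0.064 boxx 78.2
86 0.0925 boxx 75.8
91 0.0925 boxx 74.2
```

Call:
play_rows(rows=[[[-0.006,0.001,0.0],[0,0,0]],[[-0.006,0.001,0.02],[0,0,0]],[[-0.006,0.001,0.05],[0,0,0]],[[-0.006,0.001,0.075],[0,0,0]],[[-0.006,0.001,0.09],[0,0,0]],[[-0.006,0.001,0.1],[0,0,0]],[[-0.006,0.001,0.107],[0,0,0]],[[-0.006,0.001,0.107],[0,0,0]],[[-0.006,0.001,0.107],[0,0,0]]])

```text
time: 26.72
tool_pos: [0.5401, -0.1918, 0.0502]
tcp_rot: [3.101, -0.505, 0.0]
wrist_force: [0.3, -0.2, -0.5]
width: 0.514
grip_force: 41.6
```

Call:
play_rows(rows=[[[0,0,0.004],[0,0,0]],[[0,0,0.004],[0,0,0]],[[0,0,0.007],[0,0,0]],[[0,0,0.007],[0,0,0]],[[0,0,0.007],[0,0,0]]])

```text
time: 27.13
tool_pos: [0.5404, -0.192, 0.0495]
tcp_rot: [3.1, -0.505, 0.001]
wrist_force: [-2.1, 1.5, 5.5]
width: 0.513
grip_force: 42.4
```

Call:
play_rows(rows=[[[0,0,0],[0,0,0]],[[0,0,0],[0,0,0]],[[0,0,0],[0,0,0]],[[0,0,0],[0,0,0]],[[0,0,-0.02],[0,0,0]],[[0,0,-0.08],[0,0,0]],[[0,0,-0.18],[0,0,0]],[[-0.05,0,-0.3],[0,0,0]],[[-0.15,0,-0.42],[0,0,0]],[[-0.22,0,-0.5],[0,0,0]],[[-0.22,0,-0.5],[0,0,0]],[[-0.22,0,-0.5],[0,0,0]]], claw=0.32)

```text
time: 28.13
tool_pos: [0.4883, -0.1742, 0.1751]
tcp_rot: [3.1, -0.505, 0.006]
wrist_force: [-0.1, -1.0, -0.4]
width: 0.659
grip_force: 0.0
```

```bash
python3 - <<'E'
from h import *
im,K,T=shot("wrist","w16"); shot("top","top16"); shot("side","side16")
hsv=cv2.cvtColor(im,cv2.COLOR_BGR2HSV)
a=np.radians(-18.6);X=np.array([np.cos(a),np.sin(a)]);Y=np.array([-X[1],X[0]])
m=((hsv[:,:,1]<40)&(hsv[:,:,2]>165)).astype(np.uint8)*255; m=cv2.morphologyEx(m,cv2.MORPH_CLOSE,np.ones((9,9)))
z=.063
for c in cv2.findContours(m,cv2.RETR_EXTERNAL,cv2.CHAIN_APPROX_NONE)[0]:
    if cv2.contourArea(c)<1500: continue
    P=(ray(K,T,c[:,0,:],z)*1000)[:,:2]-[551.6,-156.6]; P=np.c_[P@X,P@Y].astype(np.float32)
    print("box frame",np.round(cv2.minAreaRect(P),1) if 0 else cv2.minAreaRect(P), cv2.boundingRect(c))
E
python3 p.py
```

```text
box frame ((-17.43067741394043, 42.37480545043945), (27.4696102142334, 78.98782348632812), 89.4194107055664) (139, 92, 43, 118)
box frame ((-17.453420639038086, 69.30828857421875), (10.818642616271973, 78.82833099365234), 89.29521942138672) (110, 92, 27, 118)
box frame ((29.733203887939453, -12.478721618652344), (81.14443969726562, 134.81991577148438), 0.909844696521759) (133, 9, 216, 135)
```

Run:
```python
from h import *
im,K,T=load("w16"); g=cv2.cvtColor(im,cv2.COLOR_BGR2GRAY)
a=np.radians(-18.6);X=np.array([np.cos(a),np.sin(a)]);Y=np.array([-X[1],X[0]]);O=np.array([551.6,-156.6])
def prof(p0,p1,n,z):
    q=np.array([np.r_[(O+X*(p0[0]+(p1[0]-p0[0])*t)+Y*(p0[1]+(p1[1]-p0[1])*t))/1000,z] for t in np.linspace(0,1,n)])
    uv=proj(K,T,q); return [int(g[int(round(v)),int(round(u))]) if 0<=v<420 and 0<=u<560 else -1 for u,v in uv]
for y in(-30,-37,-45): print("x 66..90 at y",y,prof((66,y),(90,y),25,.063)); print("x -90..-60",prof((-90,y),(-60,y),31,.063))
for x in(60,0,-60): print("y -75..-5 at x",x,prof((x,-75),(x,-5),36,.063))
cv2.imwrite("pics/x.png",im)
```

```text
x 66..90 at y -30 [190, 189, 190, 187, 189, 154, 63, 64, 62, 67, -1, -1, -1, -1, -1, -1, -1, -1, -1, -1, -1, -1, -1, -1, -1]
x -90..-60 [77, 80, 80, 83, 94, 98, 80, 82, 82, 75, 53, 75, 94, 77, 60, 63, 61, 61, 91, 118, 119, 118, 119, 120, 117, 117, 120, 119, 118, 117, 118]
x 66..90 at y -37 [190, 193, 191, 189, 191, 153, 66, 63, 66, 61, -1, -1, -1, -1, -1, -1, -1, -1, -1, -1, -1, -1, -1, -1, -1]
x -90..-60 [75, 73, 75, 77, 93, 102, 80, 85, 88, 76, 56, 76, 95, 79, 64, 60, 66, 63, 89, 115, 118, 120, 117, 119, 119, 116, 116, 117, 120, 118, 120]
x 66..90 at y -45 [189, 190, 193, 190, 192, 155, 63, 62, 67, 65, -1, -1, -1, -1, -1, -1, -1, -1, -1, -1, -1, -1, -1, -1, -1]
x -90..-60 [120, 119, 117, 112, 123, 132, 118, 130, 129, 114, 48, 70, 94, 75, 60, 63, 60, 61, 92, 119, 121, 117, 117, 118, 120, 119, 121, 117, 118, 122, 117]
y -75..-5 at x 60 [157, 152, 153, 90, 150, 99, 157, 157, 119, 188, 187, 191, 188, 191, 193, 190, 190, 188, 189, 189, 191, 189, 190, 191, 190, 190, 190, 191, 190, 192, 148, 152, 155, 110, 149, 157]
y -75..-5 at x 0 [100, 97, 100, 101, 101, 100, 102, 100, 95, 125, 123, 124, 123, 125, 123, 125, 119, 124, 124, 122, 122, 122, 123, 122, 124, 124, 127, 192, 193, 190, 190, 152, 155, 155, 151, 152]
y -75..-5 at x -60 [95, 97, 98, 83, 95, 90, 95, 95, 89, 124, 119, 120, 118, 118, 118, 117, 118, 120, 119, 120, 119, 118, 118, 116, 119, 119, 119, 118, 118, 121, 111, 149, 145, 135, 155, 152]
```

Remote lies at x -72..71, y -58..-15 in the box frame, between the ribs (y -69, -8), with parallel edges and at the expected 45 mm height. Handing in.

```bash
python3 -c "
from workcell import bot
print(bot.finish_job())"
```

```text
the job is handed in; nothing more can be done
None
```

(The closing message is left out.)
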